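# Press the price-label holder home behind the display shelf's lip

## Robot

A 7-joint arm with a two-finger parallel gripper is mounted at the origin on the work surface. World frame = base frame: x ahead of the robot, y to its left, z up, the work surface at z = 0. Lengths are in m, angles in rad, forces in N, time in s.
With the tool pointing down it reaches from about 0.375 to 0.925 m from the base axis. Payload 3.1 kg.
Tool frame: the origin (TCP) lies at the very end of the fingers, on their centre line; the grasp point (between the pads) lies 19 mm behind it; x points along the fingers, y is the direction in which the jaws open and shut, and the axes are right-handed (so a half turn about x gives the same grasp; the last joint's range is limited). The gripper opens to 85 mm and grips with 20 to 120 N. Pads are 22 mm wide; open, the fingers measure 114 mm over their backs; the gripper's body (76 mm by 85 mm) begins 54 mm behind the grasp point. The pads swing forward as they close: fully open they stand 13 mm farther back than shut.
Start: joints at [-1.231, 0.383, 0.044, 1.598, -0.018, 1.161, -0.05], TCP at [0.276, 0.589, 0.231] pointing down, gripper open.
Joint ranges: [-2.61, 2.61], [-0.41, 2.15], [-1.48, 1.57], [0, 2.5], [-1.57, 4.71], [0.05, 1.97], [-2.85, 2.85]. Speed limits (rad/s): [2.79, 2.79, 3.14, 3.14, 3.14, 3.14, 3.14].

## Interface

Orientations are given as [roll, pitch, yaw] about the fixed x, y, z axes, in that order (R = Rz(yaw) Ry(pitch) Rx(roll)).
In Python, from plant import arm gives the robot as it stands.
- The arm moves only by the shell command python3 -m handwheel 'ROWS' [FORCE]. ROWS is JSON, a list of rows, each an object with "grip": the gripper's target within -1 to 1 (shut at 1, half-way at 0, fully open at -1); "translation": the shift along the tool's x, y, z in m, a list of three; "rot": the turn, a rotation vector about the tool's x, y, z in rad, a list of three. A call has 1 to 10 rows; each row is the pose to reach, as a shift and turn from the pose measured when the call began, along the tool's axes at that moment; what a row does not reach only later rows make up. A row lasts 1/10 s, in which the tool goes at most 50 mm and 8.59 degrees, less where a joint would pass 70% of its speed; a pose out of reach is approached as far as the arm can. A call with a gripper value outside its range is refused whole. The fingers move at their own pace and stop on an object; FORCE is the grip in N (left out, the last holds). Time passes only in rows, so rows that repeat a pose let the fingers close. It gives the time, the measured TCP pose, the force and the opening at its end, in the units of the state.
- arm.read_state(): the state, without advancing time (a new reading comes with each control period).
- arm.get_image(name): name is "scene" or "top" or "wrist"; returns a dict with "color" (480x640x3 uint8, red, green, blue), "intrinsics" (3x3 intrinsics, pixels), "dist_coeffs" ([k1, k2, p1, p2, k3] as OpenCV has them; the pictures are not rectified), "eye" and "attitude" of the camera in the world. Camera axes: x right, y down, z forward; pixel columns grow to the right and rows downward; lengths in m; the calibration is good to about 2 mm. A picture is of the moment at which its call begins. There is no depth.
- arm.finish_job(): hands the job in, once; it reports no verdict.
The state is a dict: "time": time; "q": joint angles; "joint_velocities": joint speeds; "tau": joint torques, N m; "tool_pos": TCP position; "tool_rot": TCP orientation; "force": force on the tool from outside, world axes, zero at the start; "torque": the same for the moment, N m; "width": finger opening in m.
Only numpy, scipy, OpenCV 4.12 (cv2) and the standard library are available. Lean on these libraries where they do the work, as an engineer would, in place of code of your own. Each camera call takes 0.05 s, during which the arm holds its last target.

## Task

Slide the black price-label holder flat along the table, without lifting it, until it stands centred in front of the blue mug and square to the display shelf; then push its foot straight in under the steel lip, by feel, until the sprung bar hidden behind the lip is pressed fully home. Finish while still holding it pressed home with a firm but moderate push: do not let go or back off. Leave the mugs and the glaze jar where they stand.

Things in the scene. Friction and masses are not known exactly. Their poses are not given: they have to be found in the camera images.
- holder: Price-label holder, loose, 100-210 g: black smooth flat foot 100 (x) by 70 (y) by 8 mm; on it an upright white fin 9 mm thick (x), 62 wide (y), up to 56 mm above the table, centred at x = -35 mm, blue-striped card on its -x face. Origin: centre of the foot's underside; +x from fin to nose (goes under the lip); z up. Grip the fin from above across its 9 mm or push from behind.
- nose (a point): Middle of the holder's front (nose) end: 50 mm ahead (+x) of the holder's origin, 4 mm above its underside; axes as the holder's.
- fin (a point): Centre of the holder's fin, 35 mm behind (-x) the holder's origin, 35 mm above its underside.
- shelf: Display shelf fixed on the table: plank 160 deep (x) by 400 mm wide (y), top 67 mm up, on end blocks; three mugs on it. Origin: centre of its underside, at table level. Front faces its -x (the robot): the holder goes in along its +x. A 3 mm steel lip spans the front edge, from the top down to 11 mm above the table; the gap below it is 11 mm high, 360 wide.
- lip (a point): Middle of the steel lip's lower front edge, 83 mm in front (-x) of the shelf's origin, 11 mm above the table; axes as the shelf's.
- press_bar (a joint): Travel (m) of the black sprung bar behind the lip, along the shelf's +x: 0 at rest (face 20 mm behind the lip's front face), 0.012 at its stop (32 mm behind). It spans the gap. Spring force about 4 N at first touch, 11 N at the stop; it springs back if let go. Home beyond 0.008.
- mug_blue: Blue mug, 74 mm across, 85 mm tall, standing on the shelf at any one of three places (120 mm apart along the shelf's y). Origin: centre of its underside, 108 mm behind the lip's front face; axes parallel to the shelf's, handle at its +y.
- mug_terracotta: Terracotta mug, same size and posture, at another of the three places; leave it alone.
- mug_green: Green mug, same size and posture, at another of the three places; leave it alone.
- glaze_jar: Amber glass jar with a black cap, 60 mm across, 75 mm tall, standing on the table to the robot's left of the work; leave it alone. Origin: centre of its underside.
Things that resemble listed ones, but are neither listed nor needed, are in the scene too. What is shaped like the holder but red or yellow is not meant.

How it is judged:
By the outcome, as a careful person would: the job done as asked, in the order asked, and still so for the second after the job is handed in, while the arm keeps its last pose, push and grip.
It also fails if it takes over 50 s, if anything falls off the work surface, if the arm or the gripper's body presses on something with over 40 N, if the wrist force passes 120 N, or if a joint passes its speed limit or range.

## Working session

There is one attempt and no reset: what is moved stays moved. The work goes in short steps, Python scripts to look and compute and a shell command to move; the robot and the scene stay as the last step left them, time stands still between calls to the robot, and variables do not carry over. Pictures are saved under pics/ and viewed, and the job is handed in when it is done.

```bash
ls; mkdir -p pics; python3 - <<'E'
from plant import arm
import cv2
s=arm.read_state()
for k,v in s.items(): print(k,v)
for n in ["scene","top","wrist"]:
    im=arm.get_image(n)
    cv2.imwrite(f"pics/{n}0.png",im["color"][:,:,::-1])
    print(n,im["intrinsics"],im["dist_coeffs"],im["eye"],im["attitude"])
E
```

```text
pics
time 0.0
q [-1.23076422  0.3838768   0.04383233  1.59958897 -0.01790205  1.16119326
 -0.04988677]
joint_velocities [-0.00088898  0.00058322 -0.00015523  0.00155102 -0.00067974  0.00059236
  0.00165263]
tau [ 3.64870521e-04 -4.33464897e+01  1.02466218e+00 -2.49506056e+01
  1.05445206e-02  1.13216156e-02 -1.89654521e-06]
tool_pos [0.27518649 0.58782432 0.22985319]
tool_rot [-1.51733479  1.56812242 -1.95507347]
force [0.90148726 0.40627393 0.19019225]
torque [0.04090406 0.00217423 0.01717147]
width 0.08527369850238771
scene [[554.62632573   0.         311.03915554]
 [  0.         554.62632573 237.44175538]
 [  0.           0.           1.        ]] [-0.16314183  0.          0.          0.          0.        ] [ 0.92766643 -0.47247391  0.91695642] [-2.50064727  0.00305242  0.46355116]
top [[543.51271345   0.         324.26630389]
 [  0.         543.51271345 239.38989398]
 [  0.           0.           1.        ]] [0.03636418 0.         0.         0.         0.        ] [0.53447048 0.1088253  0.92552351] [-3.05446433  0.01815537 -1.55112057]
wrist [[371.93684777   0.         310.91083416]
 [  0.         371.93684777 244.49808507]
 [  0.           0.           1.        ]] [-0.01014727  0.          0.          0.          0.        ] [0.19957349 0.62297675 0.37291957] [2.80756686 0.0032427  1.13145331]
```

View pics/scene0.png

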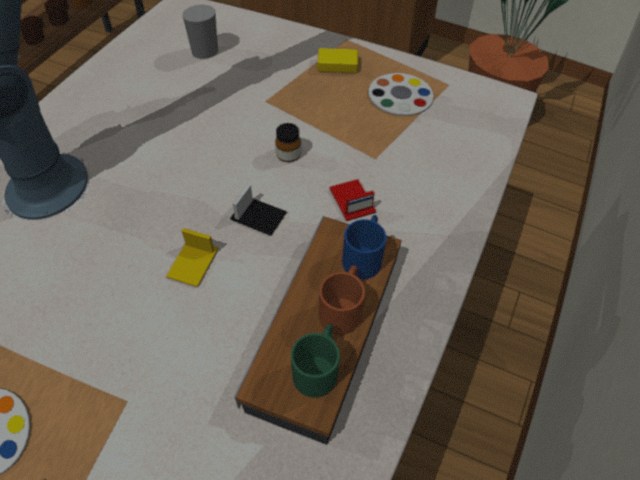

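View pics/top0.png

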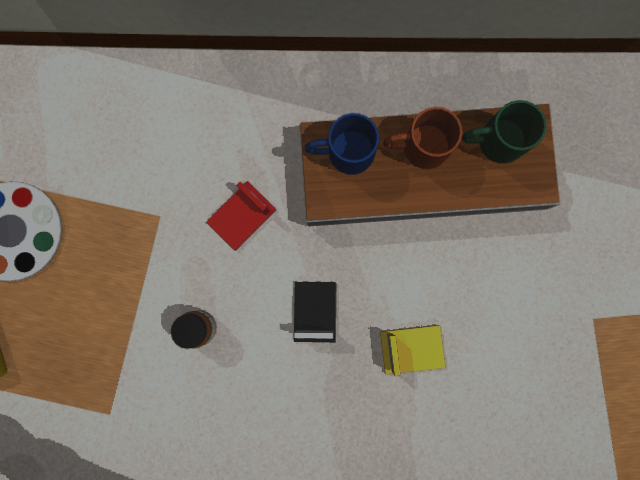

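View pics/wrist0.png

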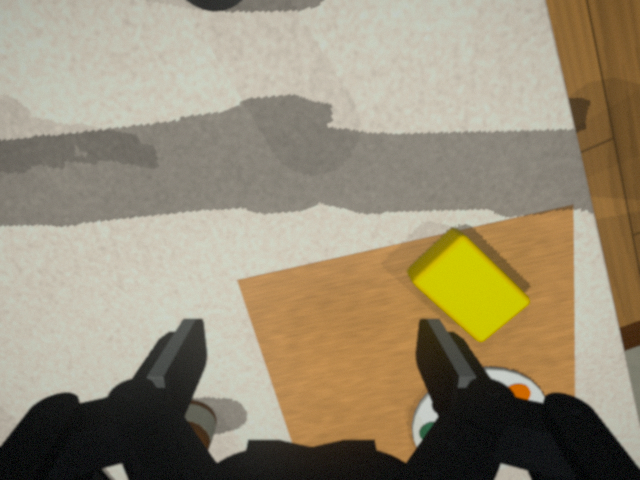

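The candidates for the holder in the top view are black at (315,312), red at (241,215) and yellow at (413,350). Only the black one fits. It has a white fin towards the robot and its nose towards the shelf. The blue mug is at (353,143), at the shelf's left (+y) place. I'll confirm with a crop and measure.

```bash
cat > h.py <<'E'
import numpy as np, cv2
from scipy.spatial.transform import Rotation as R
from plant import arm
def ray(im,px):
    p=cv2.undistortPoints(np.array(px,float).reshape(-1,1,2),im["intrinsics"],np.array(im["dist_coeffs"])).reshape(-1,2)
    d=np.c_[p,np.ones(len(p))]@R.from_euler('xyz',im["attitude"]).as_matrix().T
    return np.array(im["eye"]),d/np.linalg.norm(d,axis=1,keepdims=True)
def plane(im,px,z):
    e,d=ray(im,px); return e+d*((z-e[2])/d[:,2])[:,None]
def two(a,pa,b,pb):
    e1,d1=ray(a,pa);e2,d2=ray(b,pb);o=[]
    for u,v in zip(d1,d2):
        t=np.linalg.lstsq(np.c_[u,-v],e2-e1,rcond=None)[0]
        p,q=e1+u*t[0],e2+v*t[1]; o.append([*(p+q)/2,np.linalg.norm(p-q)])
    return np.array(o)
E
python3 - <<'E'
import cv2,numpy as np
t=cv2.imread('pics/top0.png'); s=cv2.imread('pics/scene0.png')
a=cv2.resize(t[260:360,270:370],(400,400),interpolation=cv2.INTER_CUBIC)
b=cv2.resize(s[170:250,215:295],(400,400),interpolation=cv2.INTER_CUBIC)
cv2.imwrite('pics/crop1.png',np.hstack([a,b]))
a=cv2.resize(t[90:240,270:570],(800,400),interpolation=cv2.INTER_CUBIC)
cv2.imwrite('pics/crop2.png',a)
a=cv2.resize(s[205:445,235:410],(438,600),interpolation=cv2.INTER_CUBIC)
cv2.imwrite('pics/crop3.png',a)
E
```

```text
(no output)
```

View pics/crop1.png

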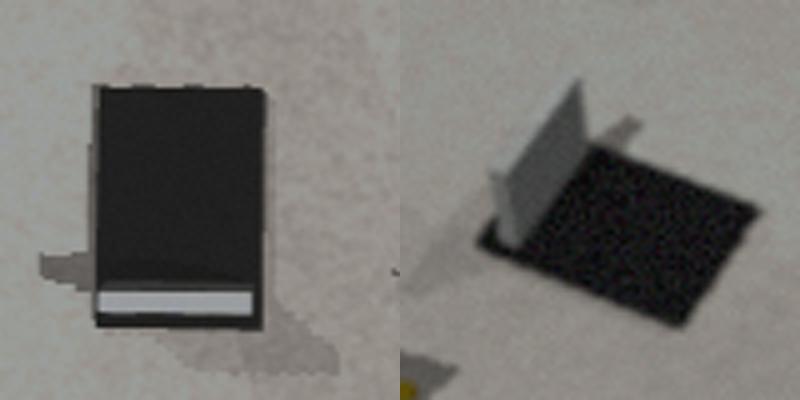

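View pics/crop2.png

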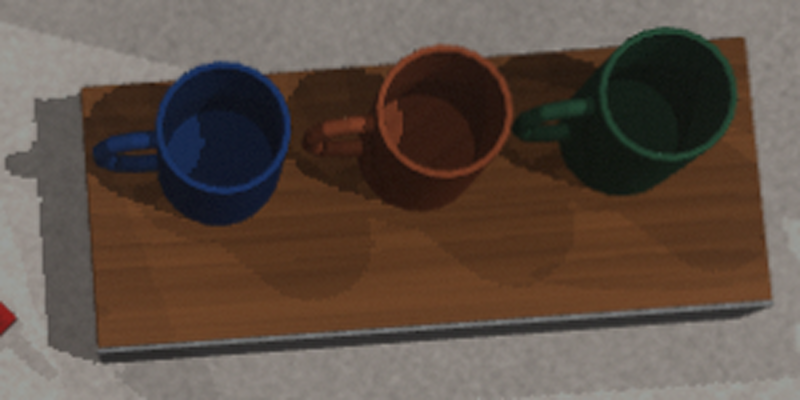

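View pics/crop3.png

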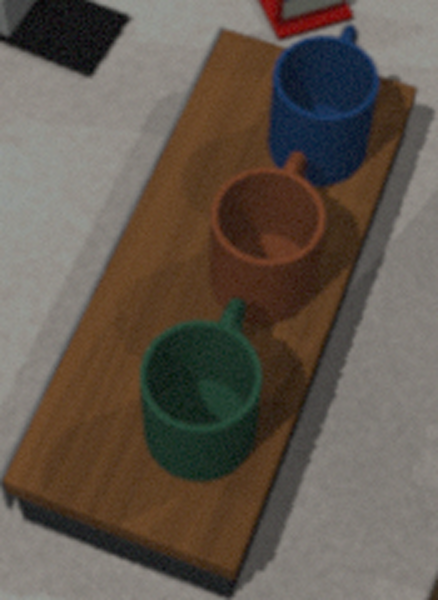

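```bash
cat > m.py <<'E'
from h import *
np.set_printoptions(precision=4,suppress=True)
T=arm.get_image('top');S=arm.get_image('scene')
def mask(im,f):
    h=cv2.cvtColor(im["color"],cv2.COLOR_RGB2HSV).astype(int); m=f(h[...,0],h[...,1],h[...,2]).astype(np.uint8)*255
    n,l,st,c=cv2.connectedComponentsWithStats(m); return m,l,st,c
E
python3 - <<'E'
from m import *
# shelf corners
tp=[(306.7,220.1),(559.1,203.6),(549.4,104.3),(300.8,123)];sp=[(323.7,217),(237,400),(330.1,434.7),(400,240.2)]
print('shelf corners FL FR BR BL',two(T,tp,S,sp)); P=plane(T,tp,.067); print(P);P2=plane(S,sp,.067);print(P2)
for P in(P,P2): print([np.linalg.norm(P[i]-P[(i+1)%4]) for i in range(4)],[np.degrees(np.arctan2(*(P[i]-P[j])[[1,0]])) for i,j in((0,1),(3,2),(3,0),(2,1))])
print('blue rim',two(T,[(354,138.4)],S,[(364.8,237.8)]))
F=plane(T,[(294,281.5),(336,282),(335.5,342),(294.25,341.5)],.008);print('foot',F,F.mean(0))
fs=np.array([(98,290),(252,290),(252,315),(99,315)])/4+[270,260]
f=plane(T,fs,.056);print('fin',f,f.mean(0))
print('fin top ends two',two(T,[(294.7,335.6),(333,335.6)],S,[(251,186),(233.2,205)]))
# masks: foot
m,l,st,c=mask(T,lambda h,s,v:(v<55)); i=l[312,315]; 
cn,_=cv2.findContours((l==i).astype(np.uint8),cv2.RETR_EXTERNAL,cv2.CHAIN_APPROX_NONE); print('foot rect',cv2.minAreaRect(cn[0]),st[i])
# blue
for im,n in((T,'T'),(S,'S')):
    m,l,st,c=mask(im,lambda h,s,v:(h>100)&(h<125)&(s>120)&(v>30)); k=[(st[j],c[j]) for j in range(1,len(st)) if st[j][4]>300]; print(n,k)
E
```

```text
shelf corners FL FR BR BL [[ 0.6399  0.1545  0.0605  0.0009]
 [ 0.6757 -0.2457  0.0554  0.0037]
 [ 0.8354 -0.2308  0.0605  0.0028]
 [ 0.7973  0.1671  0.063   0.0022]]
[[ 0.6395  0.1545  0.067 ]
 [ 0.6723 -0.2421  0.067 ]
 [ 0.8319 -0.229   0.067 ]
 [ 0.7971  0.1675  0.067 ]]
[[ 0.6417  0.1495  0.067 ]
 [ 0.6807 -0.2478  0.067 ]
 [ 0.8372 -0.2318  0.067 ]
 [ 0.7971  0.1633  0.067 ]]
[np.float64(0.3979116527384828), np.float64(0.1601673385297838), np.float64(0.3979913165039145), np.float64(0.15814062712384283)] [np.float64(94.7321804305674), np.float64(95.02394855662236), np.float64(4.727576555096031), np.float64(4.700983087579606)]
[np.float64(0.39921252320818035), np.float64(0.15739560789551466), np.float64(0.39722000577302624), np.float64(0.15598969320816364)] [np.float64(95.59967577029248), np.float64(95.80312523939911), np.float64(5.102769576477391), np.float64(5.833450709128059)]
blue rim [[0.7517 0.0837 0.1434 0.0001]]
foot [[0.5422 0.1766 0.008 ]
 [0.5427 0.1059 0.008 ]
 [0.4432 0.105  0.008 ]
 [0.4426 0.1737 0.008 ]] [0.4927 0.1403 0.008 ]
fin [[0.4614 0.1703 0.056 ]
 [0.4627 0.1094 0.056 ]
 [0.4529 0.1092 0.056 ]
 [0.4517 0.1697 0.056 ]] [0.4572 0.1396 0.056 ]
fin top ends two [[0.4576 0.172  0.0447 0.005 ]
 [0.4566 0.1089 0.0494 0.0016]]
foot rect ((314.5, 311.5), (59.0, 41.0), 90.0) [ 294  282   42   60 2182]
T [(array([ 305,  113,   74,   61, 2096], dtype=int32), array([348.3774, 143.1594]))]
S [(array([ 343,  216,   43,   63, 1919], dtype=int32), array([363.9828, 246.7504]))]
```

```bash
cat >> h.py <<'E'
def tool():
    s=arm.read_state(); return s,np.array(s["tool_pos"]),R.from_euler('xyz',s["tool_rot"]).as_matrix()
def go(p,yaw,flip=1):
    """target: tool x down, tool y = flip*(cos yaw,sin yaw,0); prints row"""
    s,c,M=tool(); y=flip*np.array([np.cos(yaw),np.sin(yaw),0]); x=np.array([0,0,-1.]); N=np.c_[x,y,np.cross(x,y)]
    print('now',c.round(4),'tr',(M.T@(np.array(p)-c)).round(4),'rot',R.from_matrix(M.T@N).as_rotvec().round(4),'F',np.round(s["force"],2),'w',round(s["width"],4),'t',s["time"],'q7',s["q"][6].round(3))
E
python3 - <<'E'
from h import *
s,c,M=tool(); print(M.round(3)); 
im=arm.get_image('wrist'); print((M.T@(np.array(im["eye"])-c)).round(4))
for f in(1,-1): go([.457,.1395,.15],0,f)
E
```

```text
[[-0.     0.424  0.906]
 [-0.001  0.906 -0.424]
 [-1.    -0.001  0.   ]]
[-0.143  -0.0006 -0.0833]
now [0.2754 0.5884 0.2308] tr [ 0.0811 -0.3296  0.3548] rot [1.1331e+00 5.0000e-04 8.0000e-04] F [ 0.67 -0.11  0.24] w 0.0854 t 0.3 q7 -0.05
now [0.2754 0.5884 0.2308] tr [ 0.0811 -0.3296  0.3548] rot [-2.0085e+00 -9.0000e-04  6.0000e-04] F [ 0.67 -0.11  0.24] w 0.0854 t 0.3 q7 -0.05
```

```bash
python3 - <<'E'
from h import *
go([.57,.10,.28],0,1)
E
```

```text
now [0.2754 0.5884 0.2308] tr [-0.0489 -0.3176  0.4739] rot [1.1331e+00 5.0000e-04 8.0000e-04] F [ 0.67 -0.11  0.24] w 0.0854 t 0.3 q7 -0.05
```

```bash
python3 -m handwheel '[{"grip":-1,"translation":[-0.005,-0.032,0.047],"rot":[0.11,0,0]},{"grip":-1,"translation":[-0.01,-0.057,0.085],"rot":[0.22,0,0]},{"grip":-1,"translation":[-0.015,-0.083,0.123],"rot":[0.34,0,0]},{"grip":-1,"translation":[-0.02,-0.108,0.161],"rot":[0.46,0,0]},{"grip":-1,"translation":[-0.023,-0.133,0.199],"rot":[0.57,0,0]},{"grip":-1,"translation":[-0.027,-0.159,0.237],"rot":[0.68,0,0]},{"grip":-1,"translation":[-0.031,-0.185,0.275],"rot":[0.79,0,0]},{"grip":-1,"translation":[-0.035,-0.21,0.313],"rot":[0.9,0,0]},{"grip":-1,"translation":[-0.039,-0.235,0.351],"rot":[1.01,0,0]},{"grip":-1,"translation":[-0.043,-0.26,0.389],"rot":[1.13,0,0]}]'; python3 - <<'E'
from h import *
go([.57,.10,.28],0,1)
E
```

```text
time: 1.3
tool_pos: [0.5182, 0.1864, 0.2745]
tool_rot: [0.503, 1.571, -1.07]
force: [0.5, 0.8, -0.7]
width: 0.0851
now [0.5182 0.1864 0.2745] tr [-0.0055  0.052   0.0863] rot [-0.0016  0.0002 -0.0001] F [ 0.46  0.75 -0.74] w 0.0851 t 1.3 q7 -0.353
```

```bash
python3 -m handwheel '[{"grip":-1,"translation":[-0.003,0.026,0.043],"rot":[0,0,0]},{"grip":-1,"translation":[-0.005,0.052,0.086],"rot":[0,0,0]},{"grip":-1,"translation":[-0.005,0.052,0.086],"rot":[0,0,0]},{"grip":-1,"translation":[-0.005,0.052,0.086],"rot":[0,0,0]}]'; python3 - <<'E'
from h import *
import pickle
im=arm.get_image('wrist'); cv2.imwrite('pics/w1.png',im["color"][:,:,::-1]); pickle.dump(im,open('w1.pkl','wb'))
go([.457,.1395,.15],0,1)
E
```

```text
time: 1.7
tool_pos: [0.5708, 0.0977, 0.2797]
tool_rot: [0.845, 1.57, -0.732]
force: [0.4, 0.1, 0.4]
width: 0.0858
now [0.5699 0.1003 0.2794] tr [ 0.1294 -0.113  -0.0389] rot [-0.0028 -0.0004  0.0004] F [-0.32  0.89 -0.16] w 0.0854 t 1.75 q7 -0.145
```

View pics/w1.png

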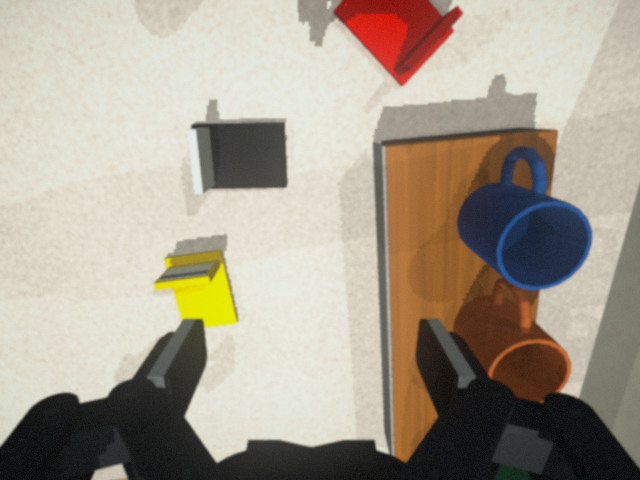

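The wrist view shows the holder at (245,155), the steel lip edge from (380,145) to (390,455), and the blue rim ellipse around (544,245).

```bash
python3 - <<'E'
from m import *
import pickle
W=pickle.load(open('w1.pkl','rb'))
c=W["color"]
a=cv2.resize(c[110:200,180:300,::-1],(480,360),interpolation=cv2.INTER_CUBIC)
b=cv2.resize(c[130:310,440:620,::-1],(360,360),interpolation=cv2.INTER_CUBIC)[:, :320]
cv2.imwrite('pics/crop4.png',np.hstack([a,b]))
# lip outer edge / wood front edge by red-dominance transition on rows
h=cv2.cvtColor(c,cv2.COLOR_RGB2HSV)
pts=[]
for r in range(160,420,10):
    row=h[r,340:430,1].astype(int); k=np.where(row>110)[0]
    pts.append((340+k[0],r))
P=plane(W,pts,.067); v,u,x,y=cv2.fitLine(P[:,:2].astype(np.float32),cv2.DIST_HUBER,0,.01,.01).ravel()
print('wood front edge W: dir deg',np.degrees(np.arctan2(u,v)),x,y)
for im,n,rng in((T,'T',[(x,None) for x in range(320,550,10)]),):
    hh=cv2.cvtColor(im["color"],cv2.COLOR_RGB2HSV); q=[]
    for x_,_ in rng:
        col=hh[190:235,x_,1].astype(int); k=np.where(col>110)[0]; q.append((x_,190+k[-1]+1))
    P=plane(im,q,.067); v,u,x,y=cv2.fitLine(P[:,:2].astype(np.float32),cv2.DIST_HUBER,0,.01,.01).ravel(); print(n,np.degrees(np.arctan2(u,v)),x,y)
F=plane(W,[(286,121),(287,187)],.008);print('nose W',F)
E
```

```text
wood front edge W: dir deg -84.96573 0.65406114 0.015255636Traceback (most recent call last):
  File "<stdin>", line 19, in <module>
IndexError: index -1 is out of bounds for axis 0 with size 0
```

View pics/crop4.png

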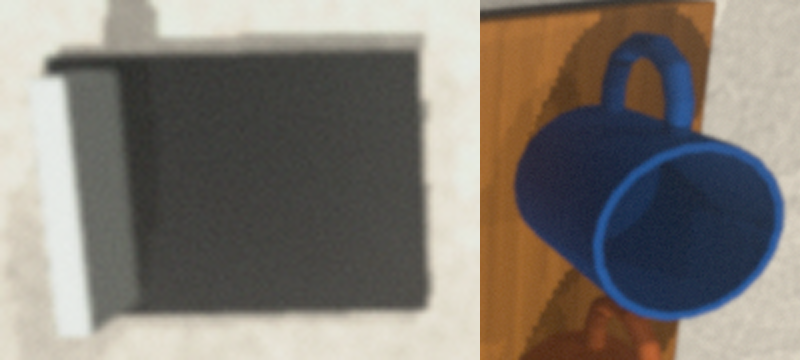

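```bash
python3 - <<'E'
from m import *
import pickle
W=pickle.load(open('w1.pkl','rb'))
def circ(P):
    A=np.c_[2*P[:,:2],np.ones(len(P))]; s=np.linalg.lstsq(A,(P[:,:2]**2).sum(1),rcond=None)[0]
    return s[:2],np.sqrt(s[2]+s[0]**2+s[1]**2)
def rim(im,win):
    m,l,st,c=mask(im,lambda h,s,v:(h>100)&(h<125)&(s>110)&(v>30))
    return m
px=np.array([(497,247.5),(567.5,201),(591.5,235),(536,290)])
print('W rim',circ(plane(W,px,.152)))
# T rim from crop2: left158,135 top 222,63 right 290,125 bottom 222,192 
tx=np.array([(158,135),(222,63),(290,125),(222,192)])/2.6667+[270,90]
print('T rim',circ(plane(T,tx,.152)))
sx=np.array([(272,82),(327,38),(378,82),(325,126)])/2.503+[235,205]
print('S rim',circ(plane(S,sx,.152)))
print('T-W',two(T,[tx.mean(0)],W,[px.mean(0)]))
print('S-W',two(S,[sx.mean(0)],W,[px.mean(0)]))
wf=[(284.5,123),(286.75,187),(192,124.5)]
F=plane(W,wf,.008);print(F,np.linalg.norm(F[0]-F[1]),np.linalg.norm(F[0]-F[2]))
print('nose T-W',two(T,[(294,281.5),(336,282)],W,wf[:2]))
ft=np.array([(35,78),(65,78),(92,330),(60,335)])/4+[180,110]
print('fin W',plane(W,ft,.056),plane(W,ft,.056).mean(0)); 
print('fin T-W',two(T,[ (np.array((98,302))/4+[270,260]),(np.array((252,302))/4+[270,260])],W,[ft[:2].mean(0),ft[2:].mean(0)]))
E
```

```text
W rim (array([0.752 , 0.0837]), np.float64(0.03683676097041089))
T rim (array([0.7504, 0.0842]), np.float64(0.03581945530257983))
S rim (array([0.7533, 0.0785]), np.float64(0.03724296179563604))
T-W [[0.7497 0.0864 0.157  0.0046]]
S-W [[0.755  0.0833 0.1476 0.0058]]
[[0.5442 0.1736 0.008 ]
 [0.5445 0.1053 0.008 ]
 [0.4458 0.173  0.008 ]] 0.06827998843687916 0.09840072087556362
nose T-W [[0.5434 0.1748 0.0172 0.0035]
 [0.5436 0.1055 0.0072 0.0019]]
fin W [[0.4568 0.1695 0.056 ]
 [0.4639 0.1694 0.056 ]
 [0.4641 0.1093 0.056 ]
 [0.456  0.1082 0.056 ]] [0.4602 0.1391 0.056 ]
fin T-W [[0.4561 0.1701 0.0436 0.0022]
 [0.4583 0.1086 0.0522 0.0018]]
```

```bash
python3 -m handwheel '[{"grip":-1,"translation":[0.043,-0.037,-0.013],"rot":[0,0,0]},{"grip":-1,"translation":[0.086,-0.074,-0.026],"rot":[0,0,0]},{"grip":-1,"translation":[0.129,-0.111,-0.039],"rot":[0,0,0]},{"grip":-1,"translation":[0.13,-0.111,-0.039],"rot":[0,0,0]},{"grip":-1,"translation":[0.13,-0.111,-0.039],"rot":[0,0,0]}]'; python3 - <<'E'
from h import *
import pickle
im=arm.get_image('wrist'); cv2.imwrite('pics/w2.png',im["color"][:,:,::-1]); pickle.dump(im,open('w2.pkl','wb'))
go([.459,.1393,.018],0,1)
E
```

```text
time: 2.45
tool_pos: [0.4518, 0.1428, 0.1458]
tool_rot: [-1.367, 1.561, -2.929]
force: [0.3, 0.3, 0.4]
width: 0.0854
now [0.4558 0.1426 0.1482] tr [0.1302 0.0037 0.0033] rot [0.0067 0.0005 0.0037] F [ 1.14 -0.16  0.65] w 0.0851 t 2.5 q7 -0.296
```

View pics/w2.png

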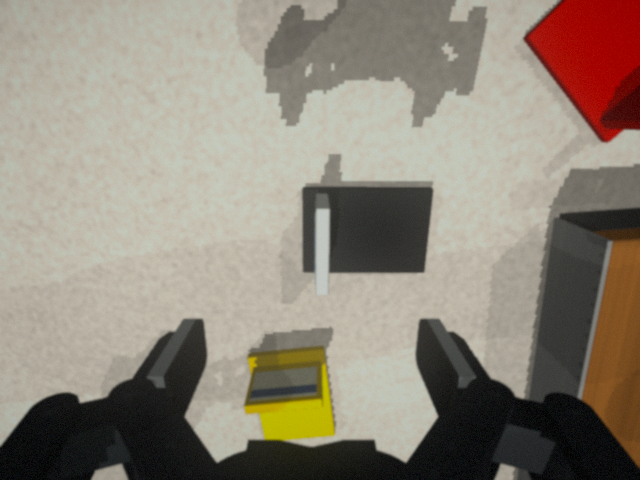

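The black holder is at (367,230) with its fin at (322,245), centred between the fingers. Now descend in two stages.

```bash
python3 -m handwheel '[{"grip":-1,"translation":[0.03,0.004,0.003],"rot":[0.005,0,0.003]},{"grip":-1,"translation":[0.055,0.004,0.003],"rot":[0.005,0,0.003]},{"grip":-1,"translation":[0.075,0.004,0.003],"rot":[0.005,0,0.003]},{"grip":-1,"translation":[0.09,0.004,0.003],"rot":[0.005,0,0.003]},{"grip":-1,"translation":[0.09,0.004,0.003],"rot":[0.005,0,0.003]},{"grip":-1,"translation":[0.09,0.004,0.003],"rot":[0.005,0,0.003]}]'; python3 - <<'E'
from h import *
go([.459,.1393,.018],0,1)
E
```

```text
time: 3.1
tool_pos: [0.4622, 0.14, 0.0597]
tool_rot: [1.692, 1.568, 0.123]
force: [0.2, -0.0, 0.2]
width: 0.0851
now [0.4622 0.14   0.0597] tr [ 0.0417 -0.0033  0.0007] rot [ 0.0013 -0.0003 -0.0028] F [ 0.23 -0.01  0.15] w 0.0851 t 3.1 q7 -0.199
```

```bash
python3 -m handwheel '[{"grip":-1,"translation":[0.015,-0.002,0.001],"rot":[0,0,0]},{"grip":-1,"translation":[0.03,-0.003,0.001],"rot":[0,0,0]},{"grip":-1,"translation":[0.04,-0.003,0.001],"rot":[0,0,0]},{"grip":-1,"translation":[0.041,-0.003,0.001],"rot":[0,0,0]},{"grip":-1,"translation":[0.041,-0.003,0.001],"rot":[0,0,0]}]' ; python3 - <<'E'
from h import *
im=arm.get_image('wrist'); cv2.imwrite('pics/w3.png',im["color"][:,:,::-1])
go([.459,.1393,.018],0,1)
E
```

```text
time: 3.6
tool_pos: [0.4602, 0.1392, 0.0194]
tool_rot: [1.761, 1.567, 0.191]
force: [-0.2, 0.7, 0.8]
width: 0.0856
now [0.4603 0.1393 0.0195] tr [ 0.0015 -0.0013  0.    ] rot [ 0.0013 -0.001  -0.0043] F [ 0.8   0.77 -0.54] w 0.0856 t 3.65 q7 -0.155
```

View pics/w3.png

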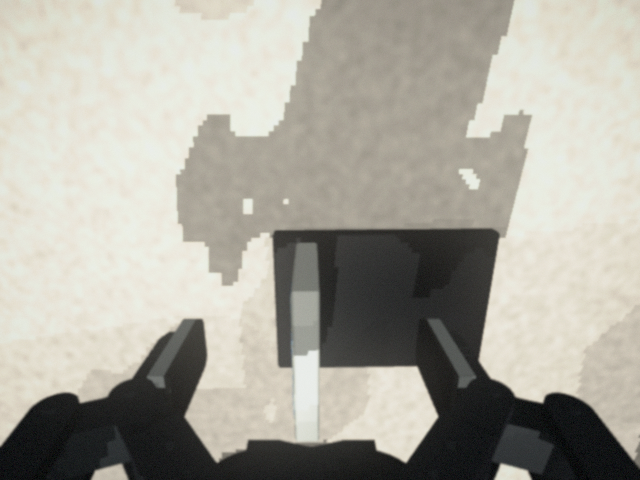

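The fingers straddle the fin at (305,340) and sit above the foot. Closing.

```bash
python3 -m handwheel '[{"grip":0,"translation":[0,0,0],"rot":[0,0,0]},{"grip":0.5,"translation":[0,0,0],"rot":[0,0,0]},{"grip":0.8,"translation":[0,0,0],"rot":[0,0,0]},{"grip":1,"translation":[0,0,0],"rot":[0,0,0]},{"grip":1,"translation":[0,0,0],"rot":[0,0,0]},{"grip":1,"translation":[0,0,0],"rot":[0,0,0]},{"grip":1,"translation":[0,0,0],"rot":[0,0,0]},{"grip":1,"translation":[0,0,0],"rot":[0,0,0]}]' 50; python3 - <<'E'
from h import *
im=arm.get_image('wrist'); cv2.imwrite('pics/w4.png',im["color"][:,:,::-1])
go([.539,.0655,.0195],np.radians(5.03),1)
E
```

```text
time: 4.45
tool_pos: [0.4605, 0.1394, 0.0197]
tool_rot: [1.822, 1.566, 0.253]
force: [0.3, 0.2, 1.6]
width: 0.0086
now [0.4605 0.1393 0.0197] tr [0.0004 0.0785 0.0739] rot [-0.0866 -0.0009 -0.0046] F [-0.22  0.53  2.09] w 0.0083 t 4.5 q7 -0.155
```

View pics/w4.png

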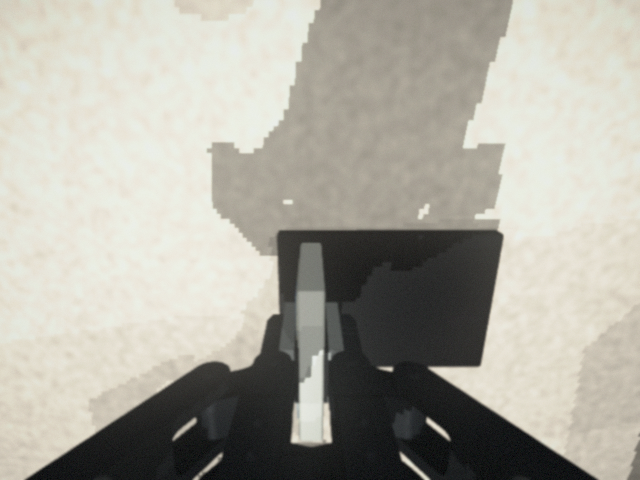

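```bash
python3 -m handwheel '[{"grip":1,"translation":[0,0.01,0.009],"rot":[-0.011,0,0]},{"grip":1,"translation":[0,0.02,0.019],"rot":[-0.022,0,0]},{"grip":1,"translation":[0,0.03,0.028],"rot":[-0.033,0,0]},{"grip":1,"translation":[0,0.04,0.038],"rot":[-0.044,0,0]},{"grip":1,"translation":[0,0.05,0.047],"rot":[-0.055,0,0]},{"grip":1,"translation":[0,0.06,0.057],"rot":[-0.066,0,0]},{"grip":1,"translation":[0,0.07,0.066],"rot":[-0.077,0,0]},{"grip":1,"translation":[0,0.078,0.074],"rot":[-0.086,0,0]},{"grip":1,"translation":[0,0.078,0.074],"rot":[-0.086,0,0]},{"grip":1,"translation":[0,0.078,0.074],"rot":[-0.086,0,0]}]'; python3 - <<'E'
from h import *
import pickle
for n in('wrist','top','scene'):
    im=arm.get_image(n); cv2.imwrite(f'pics/{n}5.png',im["color"][:,:,::-1]); pickle.dump(im,open(f'{n}5.pkl','wb'))
go([.5393,.0648,.0195],np.radians(5.03),1)
E
```

```text
time: 5.5
tool_pos: [0.5384, 0.0651, 0.0197]
tool_rot: [1.662, 1.566, 0.178]
force: [1.0, -1.6, -0.0]
width: 0.0087
now [0.5379 0.066  0.0197] tr [0.0002 0.0013 0.0014] rot [ 0.0003 -0.001  -0.0039] F [ 0.04 -0.3  -0.19] w 0.0082 t 5.65 q7 0.118
```

View pics/top5.png

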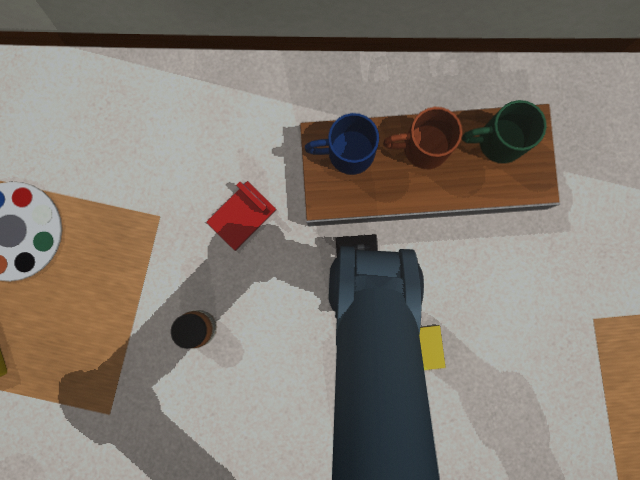

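View pics/wrist5.png

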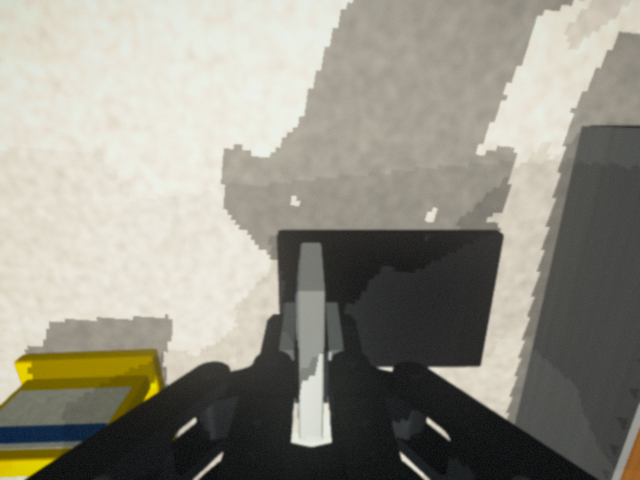

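View pics/scene5.png

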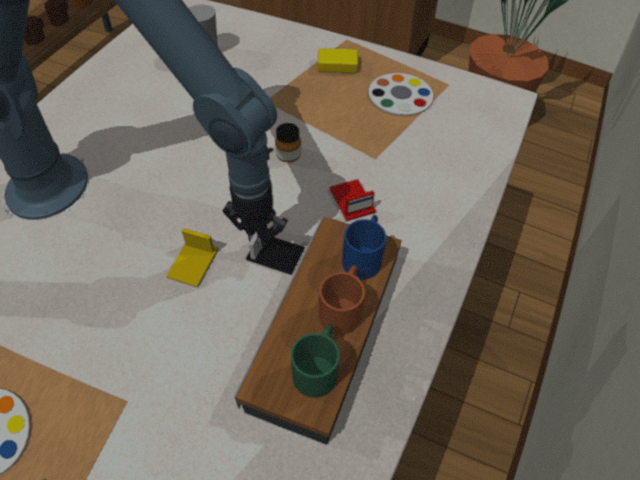

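The top view shows the nose at (356,243), ahead of the gripper and below the blue mug. In the wrist view the foot corners are (278,231), (501,231) and (482,366). The lip face starts near x≈580 at row 128.

```bash
python3 - <<'E'
from h import *
import pickle
np.set_printoptions(precision=4,suppress=True)
W=pickle.load(open('wrist5.pkl','rb'));T=pickle.load(open('top5.pkl','rb'));S=pickle.load(open('scene5.pkl','rb'))
F=plane(W,[(278,231),(501,231),(482,366)],.008)
print(F,[np.degrees(np.arctan2(*(F[1]-F[0])[[1,0]])),np.degrees(np.arctan2(*(F[1]-F[2])[[1,0]]))-90])
u=np.array([np.cos(np.radians(5.03)),np.sin(np.radians(5.03))]);n=np.array([-u[1],u[0]])
nm=(F[1]+F[2])[:2]/2; M=np.array([.7515,.0835]); print('nose mid',nm,'lat',(nm-M)@n,'dist to lip',-(nm-M)@u-.108)
cr=lambda i,a,b,c,d,k:cv2.resize(i["color"][b:d,a:c,::-1],None,fx=k,fy=k,interpolation=cv2.INTER_CUBIC)
cv2.imwrite('pics/c5t.png',cr(T,300,100,400,260,3.7)); cv2.imwrite('pics/c5s.png',cr(S,230,190,400,310,4.6)); cv2.imwrite('pics/c5w.png',cr(W,440,100,640,400,2))
E
```

```text
[[0.5217 0.0997 0.008 ]
 [0.6188 0.1078 0.008 ]
 [0.6271 0.0378 0.008 ]] [np.float64(4.799550408218974), np.float64(6.823631564369563)]
nose mid [0.6229 0.0728] lat 0.0006194893931813974 dist to lip 0.020999240771691338
```

View pics/c5t.png

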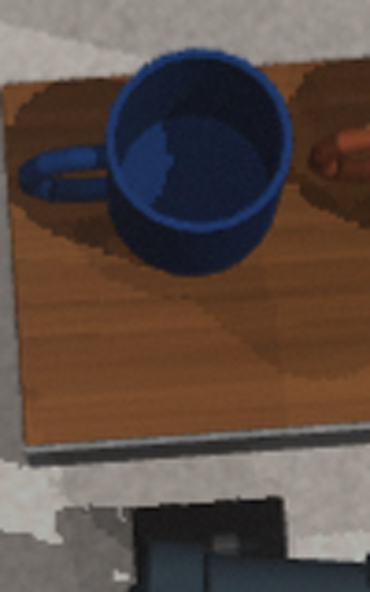

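View pics/c5s.png

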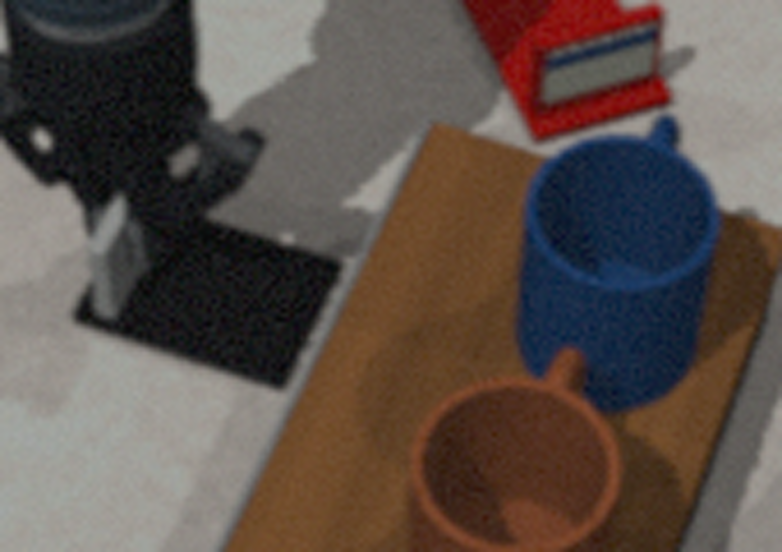

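View pics/c5w.png

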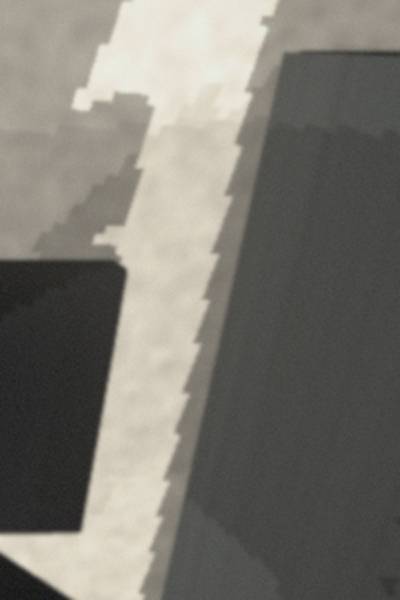

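```bash
python3 - <<'E'
from h import *
import pickle
np.set_printoptions(precision=4,suppress=True)
W=pickle.load(open('wrist5.pkl','rb'));T=pickle.load(open('top5.pkl','rb'))
ang=lambda a,b:np.degrees(np.arctan2(*(a-b)[[1,0]]))-90
L=plane(W,[(582,126),(521,400)],.011);N=plane(W,[(503,234),(480.5,365.5)],.008)
print('lip',L,ang(L[0],L[1]),'nose',N,ang(N[0],N[1]))
u=(L[0]-L[1])[:2];n=u/np.linalg.norm(u);u=np.array([n[1],-n[0]])
print('nose lat from shelf end (want .080)',(L[0][:2]-N[:,:2].mean(0))@n,'gap',(L[0][:2]-N[:,:2].mean(0))@u)
tn=plane(T,[(336,237.3),(376.5,234.3)],.008);print('T nose',tn,ang(tn[0],tn[1]))
tw=plane(T,[np.array((24,444))/3.7+[300,100],np.array((370,427))/3.7+[300,100]],.067);print('T lip top wood',tw,ang(tw[0],tw[1]))
c=tn.mean(0)[:2]; M=np.array([.7504,.0842])
for a in(4.7,5.03):
    a=np.radians(a); print('T lat',(c-M)@[-np.sin(a),np.cos(a)])
E
```

```text
lip [[0.6382 0.1536 0.011 ]
 [0.6502 0.0211 0.011 ]] 5.178298570277363 nose [[0.62   0.1065 0.008 ]
 [0.6263 0.038  0.008 ]] 5.278636278306749
nose lat from shelf end (want .080) 0.07960697140861268 gap 0.02231577551423346
T nose [[0.6182 0.1072 0.008 ]
 [0.6245 0.0388 0.008 ]] 5.286671833991534
T lip top wood [[0.6396 0.1548 0.067 ]
 [0.6495 0.0065 0.067 ]] 3.821260608923012
T lat -0.000561055967429973
T lat 0.00018490518189607534
```

Two views agree: the nose is on the mug's axis within 1 mm, square within about 0.5°, with a gap to the lip of about 22 mm. Now straight in along tool y, stopping short of the bar.

```bash
python3 -m handwheel '[{"grip":1,"translation":[0,0.005,0],"rot":[0,0,0]},{"grip":1,"translation":[0,0.01,0],"rot":[0,0,0]},{"grip":1,"translation":[0,0.015,0],"rot":[0,0,0]},{"grip":1,"translation":[0,0.02,0],"rot":[0,0,0]},{"grip":1,"translation":[0,0.025,0],"rot":[0,0,0]},{"grip":1,"translation":[0,0.03,0],"rot":[0,0,0]},{"grip":1,"translation":[0,0.034,0],"rot":[0,0,0]},{"grip":1,"translation":[0,0.034,0],"rot":[0,0,0]},{"grip":1,"translation":[0,0.034,0],"rot":[0,0,0]}]'; cat > ck.py <<'E'
from h import *
s,c,M=tool(); a=np.radians(5.1);u=np.array([np.cos(a),np.sin(a)]);n=np.array([-u[1],u[0]])
d=c[:2]-[.7515,.0835]
print('t',s["time"],'lat',round(d@n,4),'nose beyond lip(nominal)',round(d@u+.085+.108,4),'z',c[2].round(4),'yaw',np.degrees(np.arctan2(M[1,1],M[0,1])).round(2),'F along/lat/z',np.round([s["force"][:2]@u,s["force"][:2]@n,s["force"][2]],2),'w',round(s["width"],4))
E
python3 ck.py
```

```text
time: 6.55
tool_pos: [0.572, 0.069, 0.0197]
tool_rot: [1.776, 1.566, 0.293]
force: [1.5, -0.0, -1.1]
width: 0.0089
t 6.55 lat 0.0015 nose beyond lip(nominal) 0.0129 z 0.0197 yaw 5.04 F along/lat/z [ 1.47 -0.18 -1.14] w 0.0089
```

```bash
python3 -m handwheel '[{"grip":1,"translation":[0,0.002,0],"rot":[0,0,0]},{"grip":1,"translation":[0,0.004,0],"rot":[0,0,0]},{"grip":1,"translation":[0,0.006,0],"rot":[0,0,0]},{"grip":1,"translation":[0,0.008,0],"rot":[0,0,0]},{"grip":1,"translation":[0,0.008,0],"rot":[0,0,0]}]';python3 ck.py; python3 -m handwheel '[{"grip":1,"translation":[0,0.001,0],"rot":[0,0,0]},{"grip":1,"translation":[0,0.002,0],"rot":[0,0,0]},{"grip":1,"translation":[0,0.003,0],"rot":[0,0,0]},{"grip":1,"translation":[0,0.003,0],"rot":[0,0,0]}]';python3 ck.py
```

```text
time: 7.05
tool_pos: [0.5793, 0.0696, 0.0197]
tool_rot: [1.961, 1.568, 0.478]
force: [-3.5, -0.5, 1.4]
width: 0.0082
t 7.05 lat 0.0015 nose beyond lip(nominal) 0.0203 z 0.0197 yaw 5.04 F along/lat/z [-3.56 -0.18  1.42] w 0.0082
time: 7.45
tool_pos: [0.5804, 0.0697, 0.0197]
tool_rot: [-2.255, 1.569, 2.545]
force: [-6.8, -0.9, 6.4]
width: 0.0084
t 7.45 lat 0.0015 nose beyond lip(nominal) 0.0213 z 0.0197 yaw 5.04 F along/lat/z [-6.86 -0.32  6.37] w 0.0084
```

Contact came at 20.3 mm past the lip, as expected. Continuing to press by feel.

```bash
python3 -m handwheel '[{"grip":1,"translation":[0,0.002,0],"rot":[0,0,0]},{"grip":1,"translation":[0,0.003,0],"rot":[0,0,0]},{"grip":1,"translation":[0,0.004,0],"rot":[0,0,0]},{"grip":1,"translation":[0,0.005,0],"rot":[0,0,0]},{"grip":1,"translation":[0,0.006,0],"rot":[0,0,0]},{"grip":1,"translation":[0,0.007,0],"rot":[0,0,0]},{"grip":1,"translation":[0,0.008,0],"rot":[0,0,0]},{"grip":1,"translation":[0,0.008,0],"rot":[0,0,0]}]';python3 ck.py
```

```text
time: 8.25
tool_pos: [0.5849, 0.0701, 0.0201]
tool_rot: [-1.818, 1.561, 2.983]
force: [-10.5, -0.5, 11.9]
width: 0.0088
t 8.25 lat 0.0015 nose beyond lip(nominal) 0.0258 z 0.0201 yaw 5.04 F along/lat/z [-10.55   0.46  11.89] w 0.0088
```

```bash
python3 - <<'E'
from h import *
import pickle
s,c,M=tool(); print(M.round(4),s["torque"])
im=arm.get_image('wrist'); cv2.imwrite('pics/w6.png',im["color"][:,:,::-1]); pickle.dump(im,open('w6.pkl','wb'))
E
```

```text
[[-0.0095  0.9961  0.0878]
 [ 0.0015  0.0879 -0.9961]
 [-1.     -0.0093 -0.0024]] [-0.17447816  1.651941    0.01081892]
```

View pics/w6.png

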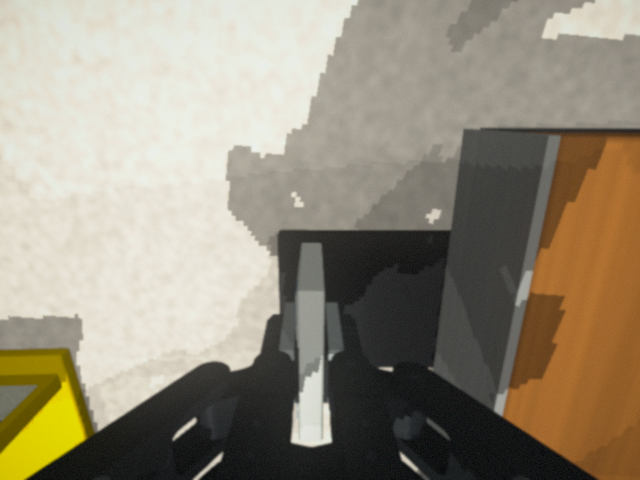

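Pushing has pitched the nose down about 0.5°. I'll level it with a small turn about tool z while continuing.

```bash
python3 -m handwheel '[{"grip":1,"translation":[0,0.002,0],"rot":[0,0,0.005]},{"grip":1,"translation":[0,0.003,0],"rot":[0,0,0.01]},{"grip":1,"translation":[0,0.004,0],"rot":[0,0,0.015]},{"grip":1,"translation":[0,0.005,0],"rot":[0,0,0.02]},{"grip":1,"translation":[0,0.006,0],"rot":[0,0,0.02]},{"grip":1,"translation":[0,0.006,0],"rot":[0,0,0.02]},{"grip":1,"translation":[0,0.006,0],"rot":[0,0,0.02]}]';python3 ck.py;python3 - <<'E'
from h import *
s,c,M=tool(); print(M[2].round(4),s["torque"])
E
```

```text
time: 9.0
tool_pos: [0.5854, 0.0702, 0.0197]
tool_rot: [-2.835, 1.567, 1.965]
force: [-13.3, -0.1, 11.8]
width: 0.0086
t 9.0 lat 0.0016 nose beyond lip(nominal) 0.0263 z 0.0197 yaw 5.04 F along/lat/z [-13.22   1.03  11.75] w 0.0086
[-1.     -0.0011 -0.0034] [-0.34223311  2.28851038 -0.0190081 ]
```

```bash
python3 -m handwheel '[{"grip":1,"translation":[-0.0005,0.002,0],"rot":[0,0,0]},{"grip":1,"translation":[-0.001,0.003,0],"rot":[0,0,0]},{"grip":1,"translation":[-0.001,0.005,0],"rot":[0,0,0]},{"grip":1,"translation":[-0.001,0.006,0],"rot":[0,0,0]},{"grip":1,"translation":[-0.001,0.008,0],"rot":[0,0,0]},{"grip":1,"translation":[-0.001,0.008,0],"rot":[0,0,0]},{"grip":1,"translation":[-0.001,0.008,0],"rot":[0,0,0]}]';python3 ck.py;python3 - <<'E'
from h import *
s,c,M=tool(); print(M[2].round(4),s["torque"])
E
```

```text
time: 9.7
tool_pos: [0.5883, 0.0705, 0.0203]
tool_rot: [-1.913, 1.558, 2.888]
force: [-12.0, 0.2, 11.9]
width: 0.0086
t 9.7 lat 0.0015 nose beyond lip(nominal) 0.0293 z 0.0203 yaw 5.05 F along/lat/z [-11.93   1.23  11.92] w 0.0086
[-0.9999 -0.0117 -0.0042] [-0.30542495  1.93706209  0.03826245]
```

```bash
python3 -m handwheel '[{"grip":1,"translation":[0,0.002,0],"rot":[0,0,0.005]},{"grip":1,"translation":[0,0.004,0],"rot":[0,0,0.01]},{"grip":1,"translation":[0,0.006,0],"rot":[0,0,0.015]},{"grip":1,"translation":[0,0.008,0],"rot":[0,0,0.02]},{"grip":1,"translation":[0,0.009,0],"rot":[0,0,0.02]},{"grip":1,"translation":[0,0.009,0],"rot":[0,0,0.02]},{"grip":1,"translation":[0,0.009,0],"rot":[0,0,0.02]}]';python3 ck.py;python3 - <<'E'
from h import *
s,c,M=tool(); print(M[2].round(4),s["torque"])
E
```

```text
time: 10.4
tool_pos: [0.5901, 0.0707, 0.0199]
tool_rot: [-2.241, 1.562, 2.56]
force: [-16.3, -0.5, 16.3]
width: 0.0083
t 10.4 lat 0.0016 nose beyond lip(nominal) 0.0311 z 0.0199 yaw 5.05 F along/lat/z [-16.3    0.98  16.3 ] w 0.0083
[-1.     -0.007  -0.0055] [-0.46345876  2.66551569 -0.02291051]
```

```bash
python3 -m handwheel '[{"grip":1,"translation":[-0.0005,0.003,0],"rot":[0,0,0.005]},{"grip":1,"translation":[-0.0005,0.005,0],"rot":[0,0,0.01]},{"grip":1,"translation":[-0.0005,0.007,0],"rot":[0,0,0.015]},{"grip":1,"translation":[-0.0005,0.009,0],"rot":[0,0,0.015]},{"grip":1,"translation":[-0.0005,0.009,0],"rot":[0,0,0.015]},{"grip":1,"translation":[-0.0005,0.009,0],"rot":[0,0,0.015]}]';python3 ck.py;python3 - <<'E'
from h import *
s,c,M=tool(); print(M[2].round(4),s["torque"])
E
```

```text
time: 11.0
tool_pos: [0.5913, 0.0708, 0.0199]
tool_rot: [-2.255, 1.56, 2.545]
force: [-18.6, -1.2, 16.4]
width: 0.0085
t 11.0 lat 0.0016 nose beyond lip(nominal) 0.0323 z 0.0199 yaw 5.05 F along/lat/z [-18.66   0.44  16.42] w 0.0085
[-0.9999 -0.0086 -0.007 ] [-0.42862556  2.92442206 -0.02062421]
```

```bash
python3 -m handwheel '[{"grip":1,"translation":[-0.0005,0.004,0],"rot":[0,0,0.004]},{"grip":1,"translation":[-0.0005,0.007,0],"rot":[0,0,0.008]},{"grip":1,"translation":[-0.0005,0.009,0],"rot":[0,0,0.008]},{"grip":1,"translation":[-0.0005,0.009,0],"rot":[0,0,0.008]},{"grip":1,"translation":[-0.0005,0.009,0],"rot":[0,0,0.008]}]';python3 ck.py;python3 - <<'E'
from h import *
s,c,M=tool(); print(M[2].round(4),s["torque"])
import pickle
for n in('wrist','top','scene'):
    im=arm.get_image(n); cv2.imwrite(f'pics/{n}7.png',im["color"][:,:,::-1]); pickle.dump(im,open(f'{n}7.pkl','wb'))
E
python3 ck.py
```

```text
time: 11.5
tool_pos: [0.5913, 0.0708, 0.0205]
tool_rot: [-1.994, 1.549, 2.807]
force: [-22.6, 0.3, 22.0]
width: 0.0081
t 11.5 lat 0.0016 nose beyond lip(nominal) 0.0324 z 0.0205 yaw 5.04 F along/lat/z [-22.45   2.25  22.03] w 0.0081
[-0.9998 -0.0199 -0.009 ] [-0.48743081  3.37952477  0.02139404]
t 11.65 lat 0.0016 nose beyond lip(nominal) 0.0324 z 0.0205 yaw 5.04 F along/lat/z [-21.75   0.89  22.38] w 0.0083
```

View pics/wrist7.png

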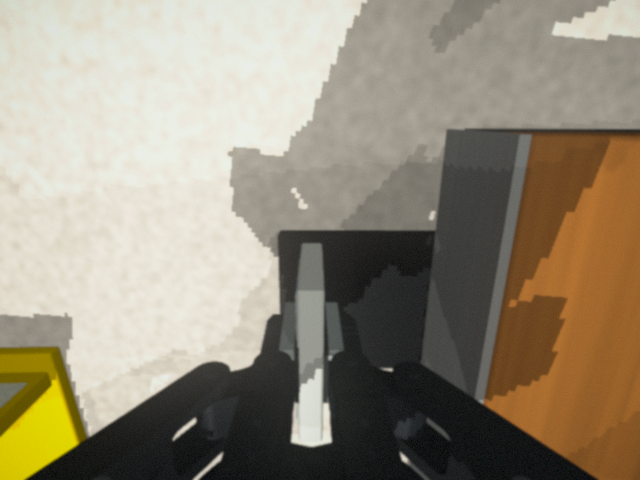

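View pics/scene7.png

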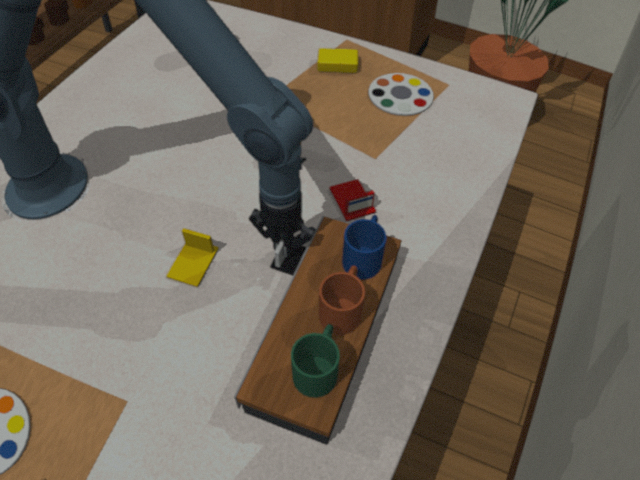

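View pics/top7.png

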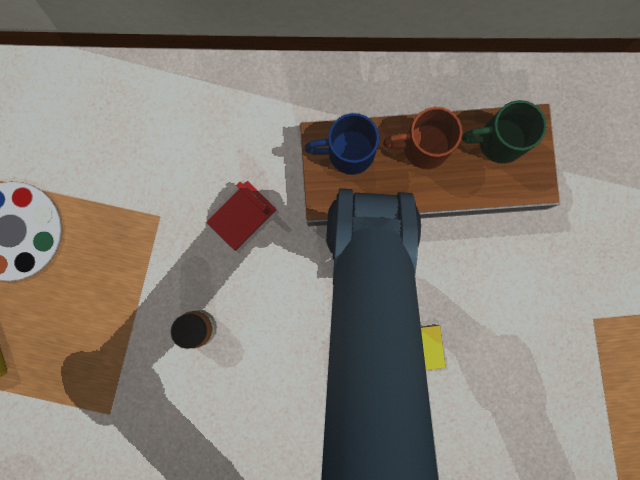

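The stop is reached: the last push moved it only 0.1 mm while the force went from 18.7 to 22 N. The tool has pitched 1° nose-down, so I'll level it and hold slightly more gently.

```bash
python3 -m handwheel '[{"grip":1,"translation":[0,0.007,0],"rot":[0,0,0.012]},{"grip":1,"translation":[0,0.007,0],"rot":[0,0,0.024]},{"grip":1,"translation":[0,0.007,0],"rot":[0,0,0.036]},{"grip":1,"translation":[0,0.007,0],"rot":[0,0,0.036]},{"grip":1,"translation":[0,0.007,0],"rot":[0,0,0.036]}]';python3 ck.py;python3 - <<'E'
from h import *
s,c,M=tool(); print(M[2].round(4),s["torque"])
E
```

```text
time: 12.15
tool_pos: [0.5914, 0.0708, 0.0198]
tool_rot: [3.006, 1.561, 1.523]
force: [-14.2, -1.5, 14.2]
width: 0.0083
t 12.15 lat 0.0016 nose beyond lip(nominal) 0.0324 z 0.0198 yaw 5.06 F along/lat/z [-14.3   -0.26  14.24] w 0.0083
[-1.      0.0014 -0.0099] [-0.54716406  2.85469983  0.04297053]
```

```bash
python3 -m handwheel '[{"grip":1,"translation":[0,0.008,0],"rot":[0,-0.006,0.015]},{"grip":1,"translation":[0,0.008,0],"rot":[0,-0.012,0.015]},{"grip":1,"translation":[0,0.008,0],"rot":[0,-0.012,0.015]},{"grip":1,"translation":[0,0.008,0],"rot":[0,-0.012,0.015]},{"grip":1,"translation":[0,0.008,0],"rot":[0,-0.012,0.015]}]';python3 ck.py;python3 - <<'E'
from h import *
s,c,M=tool(); print(M[2].round(4),s["torque"])
W=arm.get_image('wrist'); cv2.imwrite('pics/w8.png',W["color"][:,:,::-1])
cv2.imwrite('pics/c8.png',cv2.resize(W["color"][110:440,250:560,::-1],None,fx=1.8,fy=1.8))
E
python3 ck.py
```

```text
time: 12.65
tool_pos: [0.5914, 0.0707, 0.0196]
tool_rot: [-1.359, 1.57, -2.842]
force: [-18.4, -1.9, 19.1]
width: 0.0086
t 12.65 lat 0.0015 nose beyond lip(nominal) 0.0324 z 0.0196 yaw 5.03 F along/lat/z [-18.46  -0.31  19.13] w 0.0086
[-1.0e+00 -1.2e-03  3.0e-04] [-0.05435712  3.39915344  0.02759907]
t 12.7 lat 0.0015 nose beyond lip(nominal) 0.0324 z 0.0197 yaw 5.03 F along/lat/z [-17.8    0.22  18.53] w 0.0084
```

View pics/c8.png

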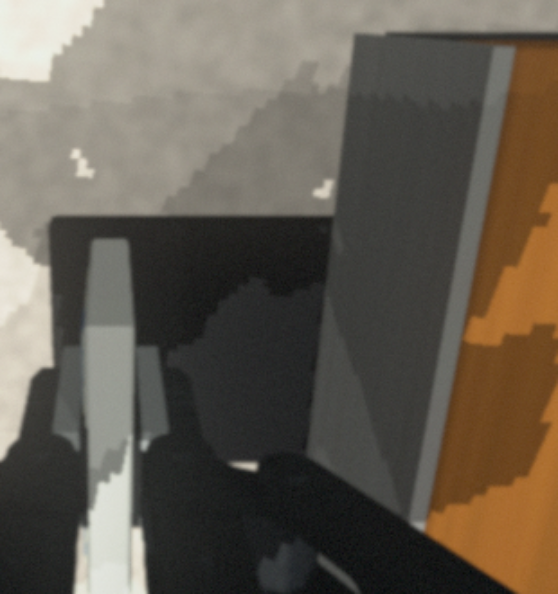

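```bash
python3 - <<'E'
from h import *
np.set_printoptions(precision=4,suppress=True)
W=arm.get_image('wrist')
E=plane(W,[(446.7,129.4),(420.5,364)],.011);f=plane(W,[(434,229.4),(278,229.4)],.008)
n=(E[0]-E[1])[:2];n/=np.linalg.norm(n);u=np.array([n[1],-n[0]])
print('shelf yaw',np.degrees(np.arctan2(u[1],u[0])),'foot edge yaw',np.degrees(np.arctan2(*(f[0]-f[1])[[1,0]])),'edge from shelf end (want .045)',(E[0]-f[0])[:2]@n,'visible foot (want .068)',(f[0]-f[1])[:2]@u, E,f)
E
python3 ck.py
```

```text
shelf yaw 5.11439116454245 foot edge yaw 4.9670898506868415 edge from shelf end (want .045) 0.04164436295705853 visible foot (want .068) 0.06771177546916647 [[0.6379 0.1533 0.011 ]
 [0.6477 0.0447 0.011 ]] [[0.642  0.1119 0.008 ]
 [0.5745 0.106  0.008 ]]
t 12.75 lat 0.0015 nose beyond lip(nominal) 0.0323 z 0.0196 yaw 5.02 F along/lat/z [-17.52  -0.14  18.97] w 0.0086
```

```bash
python3 - <<'E'
from plant import arm
print(arm.finish_job()); s=arm.read_state(); print(s["time"],s["force"],s["tool_pos"],s["width"])
E
```

```text
the job is handed in; nothing more can be done
None
the job is handed in; nothing more can be done
```

I gripped the black holder by its fin, slid it along the table to stand in front of the blue mug, and pushed it straight under the lip until the bar stopped. I handed the job in at about 12.8 s with the holder still gripped and pressed home. No verdict is reported, and I could not read the arm after handing in.

- **Press:** The bar was first felt about 20 mm behind the lip. The holder stopped about 32.3 mm behind it, which is full travel; more force there moved it only 0.1 mm. The final push was about 18 N and the peak was about 22 N.
- **Squareness:** The wrist picture puts the shelf at 5.1° and the foot at 5.0°.
- **Centring:** The holder probably sits about 1–1.5 mm to the robot's left of the mug's axis. The estimates ranged from 0 to 3.4 mm. The 3.4 mm came from the last wrist picture, and I think about 2 mm of it comes from my having measured the foot's lower edge as if it were the upper one. I did not correct the offset under load.
- **Tilt while pressing:** The tool pitched up to 1.1° nose-down under the push, with its tip about 0.8 mm higher. I levelled it before handing in, to within 0.1° and back at the original height. I did not measure whether the back of the foot rose with it. The downward load on the holder was about 19 N at the end.
- **Other things:** The last top and scene pictures, taken before the final levelling moves, showed the mugs and the other holders where they had been. The top picture showed the jar unmoved too.

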